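Load a polishing head into an indexing carousel and click it on

ROBOT

A 6-joint arm with a two-finger parallel gripper is mounted at the origin on the work surface; the furniture and walls round the work are solid. World frame = base frame: x ahead of the robot, y to its left, z up, the work surface at z = 0. Lengths are in m, angles in degrees, forces in N, time in s.
With the tool pointing down it reaches from about 0.4 to 0.825 m from the base axis. Payload 7 kg.
Tool frame: the origin (TCP) lies midway between the tips of the shut fingers; the grasp point (between the pads) lies 19 mm behind it; z points along the fingers, y is the direction in which the jaws open and shut (so a half turn about z gives the same grasp; the last joint's range is limited). The gripper opens to 88 mm and grips with 3 to 60 N. Pads are 19 mm wide; open, the fingers measure 130 mm over their backs; the gripper's body (78 mm by 193 mm) begins 47 mm behind the grasp point.
Start: joints at [88.069, 20.546, 0.682, 0, -70.136, -16.507], TCP at [0.213, 0.64, 0.197] pointing down, gripper open.
Joint ranges: [-176.03, 176.03], [-82.01, 121.73], [-58.28, 71.71], [-173.87, 95.51], [-174.79, -0.11], [-173.66, 173.66]. Speed limits (degrees/s): [136.94, 136.94, 172.46, 180, 180, 180].

INTERFACE

Orientations are given as a 3x3 rotation matrix whose columns are the frame's x, y, z axes.
In Python, from rig import robot gives the robot as it stands. Calls block until the motion is done:
- robot.goto(position, orientation): joint-space move of the TCP to a pose.
- robot.servo_line(position, ori=None, speed=0.15): straight line of the TCP; ori=None keeps the orientation; speed is the mean speed in m/s.
- robot.movej(angles): joint-space move.
- robot.move_gripper(opening): opening from 0.0 (shut) to 1.0 (fully open); the grip force is fixed at half the most; returns when the fingers have stopped.
- robot.dwell(seconds).
- robot.ik(position, orientation): joint angles nearest the present ones, or None.
- robot.grab_frame(name): name is "scene" or "side" or "wrist"; returns (picture, depth): 480x640x3 uint8, red, green, blue; 480x640 float32, m along the optical axis (not along the pixel's ray), 0 where there is no reading.
- robot.camera_info(name): a dict with "vfov" (degrees; the focal length in pixels is half the picture's height over the tangent of half this angle, whatever the lens; pixels are square), "cx", "cy" (the principal point, pixels), "view" (4x4, takes a point from world to camera coordinates); the wrist camera has in their place "T_tool_cam" (4x4, takes a point from camera to tool coordinates, whose origin is the TCP and whose axes are the flange's). Camera axes: x right, y down, z forward; pixel columns grow to the right and rows downward; lengths in m; the calibration is good to about 2 mm. A picture is of the moment at which its call begins: read the wrist's pose just before it. camera_info takes no time and is no camera call.
A pose or a line that the arm cannot do raises robot.Unreachable and nothing moves.
- robot.job_done(): hands the job in, once; it reports no verdict.
Readings, each from a call of its own:
- robot.read_t(): time.
- robot.read_qpos(): joint angles.
- robot.read_qvel(): joint speeds.
- robot.read_effort(): joint torques, N m.
- robot.read_position(): TCP position.
- robot.read_tcp_rot(): TCP orientation.
- robot.read_force(): force on the tool from outside, world axes, zero at the start.
- robot.read_ft_torque(): the same for the moment, N m.
- robot.read_grip_width(): opening from 0.0 (shut) to 1.0 (fully open).
Only numpy, scipy, OpenCV 4.12 (cv2) and the standard library are available. Lean on these libraries where they do the work, as an engineer would, in place of code of your own. Each camera call takes 0.05 s, during which the arm holds its last target.

TASK

Take the red polishing head out of its wooden stand and gently seat it fully home, flange down, in the orange pocket at the carousel's yellow loading mark. The orange pocket is clamped at an unknown place along its slot, so its hole has to be found first. Then use the carousel's black handle to turn it exactly one click clockwise (seen from above), so that the loaded pocket rests at the green mark; do all of this without force, and leave the other things where they stand.

Things in the scene. Friction and masses are not known exactly. Their poses are not given: they have to be found in the camera images.
- polishing_head: loose polishing head, 0.1 to 0.2 kg, 71 mm tall, standing upright in a hole of the wooden stand. Origin: centre of the foot of its shank, z up its axis; round, so its yaw does not matter. Steel shank 22 mm dia from z = 0 to 26 mm with a 1.5 mm chamfer at the foot; brass flange 34 mm dia, 26 to 31 mm; hard red head 30 mm dia, 31 to 66 mm (grip here), its top rounded off at 71 mm
- stand: fixed light-wood block 70 x 60 x 30 mm with one 26 mm through hole in the middle; origin: centre of its underside. The head starts in the hole with its flange on the block's top, foot 4 mm above the table
- carousel_base: fixed dark steel foot of the carousel, 176 mm dia, 22 mm high; origin on the axis of rotation at table height. Its -x axis points from the axis to the yellow loading mark (a small block on the foot's rim, 123 mm from the axis); the green mark lies 60 degrees clockwise of it seen from above. Yaw varies
- dial (a joint): rotation of the carousel, rad, growing clockwise seen from above. A spring detent holds it every 1.047 rad (60 degrees); it starts in the detent at about 0 with the orange pocket at the yellow mark. Leaving a detent takes about 4 N at the handle; from half way (0.52 rad) the push needed is nil, and from about 0.7 rad the detent pulls the carousel on into the next detent by itself. It can turn on past that if it is pushed on
- drum: the turning aluminium disc, 224 mm dia, top face at z = 34 mm, with all it carries; origin on the axis of rotation at table height, turns with the dial (at dial = 0 its axes are those of carousel_base). Carries six 44 x 34 x 28 mm pocket blocks (tops at z = 62 mm) 60 degrees apart: the orange one on its -x side, two blanked-off steel ones beside it and three steel ones holding fixed grey heads (tops at z = 107 mm)
- slot_inner (a point): on the drum: where the centre of the orange pocket's mouth would be with the pocket at the inner end of its slot (54 mm from the axis), at the height of the block's top face (z = 62 mm). The orange block is clamped firmly anywhere from 0 to 20 mm outward of here (outward = drum's -x); that distance is NOT measured
- slot_outer (a point): the same for the outer end of the slot, 20 mm outward. The orange block's hole is vertical, 24 mm dia with a 1 mm chamfer, 28 mm deep to the disc. A head sits home when its flange rests on the block's top, foot 36 mm above the table (2 mm above the disc); a shank lowered beside the hole lands on the block's top, foot 62 mm above the table
- handle_top (a point): top centre of the upright black handle on the drum, 104 mm from the axis, 45 degrees anticlockwise of the orange pocket seen from above; 16 mm dia, from the disc (z = 34 mm) to z = 104 mm. Push it sideways to turn the carousel
- glass_jar: glass jar with a grey lid, 68 mm dia, 92 mm tall, bystander; origin: centre of underside
- stone_cap: white round stone cap, 69 mm dia, 59 mm tall, bystander; origin: centre of underside
- wood_chuck_3: turned wooden chuck, 68 mm dia, 60 mm tall, bystander; origin: centre of underside

How it is judged:
By the outcome, as a careful person would: the job done as asked, in the order asked, and still so for the second after the job is handed in, with the robot touching nothing.
It also fails if it takes over 72 s, if anything falls off the work surface, if the arm or the gripper's body presses on something with over 40 N, if the wrist force passes 120 N, or if a joint passes its speed limit or range.

## Working session

There is one attempt and no reset: what is moved stays moved. The work goes in short steps, each a Python script; the robot and the scene stay as the last script left them, time stands still between calls to the robot, and variables do not carry over. Pictures are saved under pics/ and viewed, and the job is handed in when it is done.

```bash
ls; mkdir -p pics
python3 - <<'E'
from rig import robot
import cv2,numpy as np
for n in ["scene","side","wrist"]:
    p,d=robot.grab_frame(n)
    cv2.imwrite(f"pics/{n}0.png",p[:,:,::-1]); np.save(f"pics/{n}0.npy",d)
    print(n,robot.camera_info(n))
print(robot.read_t(),robot.read_position(),robot.read_tcp_rot(),robot.read_force())
E
```

```text
pics
scene {'vfov': 55.996417124115894, 'cx': 324.39266512486057, 'cy': 241.2653572350643, 'view': array([[ 0.88377875, -0.46765044, -0.01543346, -0.34056551],
       [-0.27407424, -0.49065613, -0.82712748,  0.22784717],
       [ 0.37923401,  0.7352276 , -0.5618024 ,  0.67125043],
       [ 0.        ,  0.        ,  0.        ,  1.        ]])}
side {'vfov': 49.62269561246285, 'cx': 319.92146285462724, 'cy': 238.42629927161965, 'view': array([[ 0.99333484, -0.11273953, -0.02399365, -0.41558723],
       [-0.07948964, -0.51928267, -0.85089771,  0.17315953],
       [ 0.08347032,  0.84713358, -0.52478319,  1.1580731 ],
       [ 0.        ,  0.        ,  0.        ,  1.        ]])}
wrist {'vfov': 63.33079570135805, 'cx': 320.1551109545573, 'cy': 237.97718821176383, 'T_tool_cam': array([[ 9.57156494e-04, -9.52026810e-01, -3.06013132e-01,
         8.43125211e-02],
       [ 9.99998940e-01,  1.24709245e-03, -7.51961080e-04,
         2.23735993e-04],
       [ 1.09751377e-03, -3.06012087e-01,  9.52026994e-01,
        -1.86956760e-01],
       [ 0.00000000e+00,  0.00000000e+00,  0.00000000e+00,
         1.00000000e+00]])}
0.15 [0.21339384 0.63997486 0.19665111] [[ 9.48646729e-01 -3.16337358e-01 -2.44006909e-04]
 [-3.16337415e-01 -9.48645965e-01 -1.21384787e-03]
 [ 1.52509259e-04  1.22870133e-03 -9.99999234e-01]] [ 0.03148247 -0.01840839 -0.80655432]
```

View pics/scene0.png

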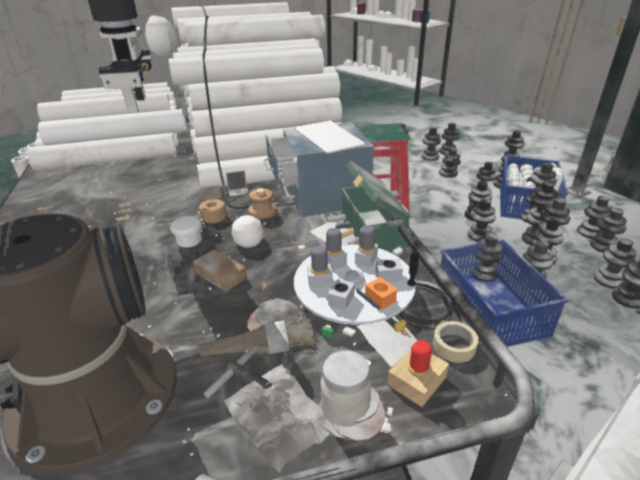

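View pics/side0.png

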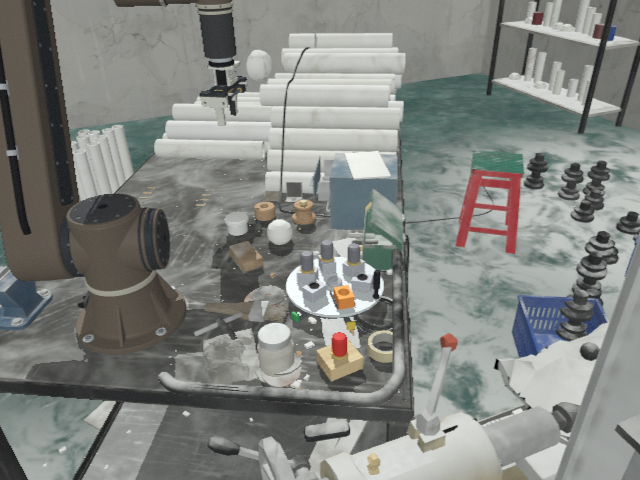

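View pics/wrist0.png

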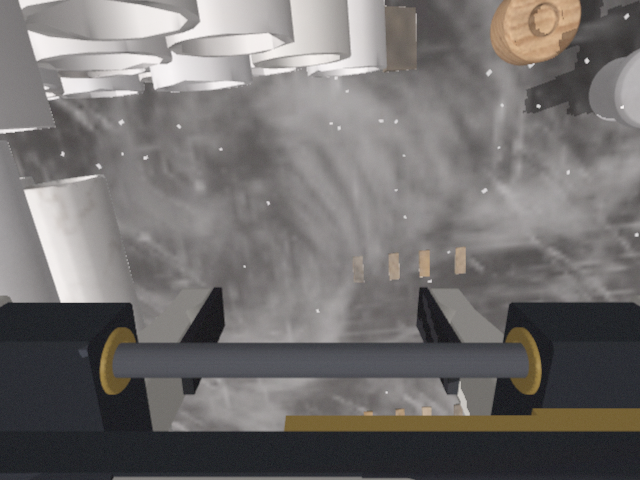

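The scene view shows the orange block at about (380,292), the red head at (420,355) in its stand, the black handle at (414,265), the yellow mark at (400,326) and the green mark at (327,331). The jar is at (347,385). I'll turn these into positions next.

```bash
cat > h.py <<'E'
import numpy as np,cv2
from rig import robot
def cam(name,pose=None):
    c=robot.camera_info(name); f=240/np.tan(np.radians(c["vfov"])/2)
    if name=="wrist":
        p,R=pose; T=np.eye(4);T[:3,:3]=R;T[:3,3]=p; W=T@c["T_tool_cam"]
    else: W=np.linalg.inv(c["view"])
    return f,c["cx"],c["cy"],W
def cloud(name,d,pose=None):
    f,cx,cy,W=cam(name,pose); v,u=np.mgrid[0:480,0:640]
    P=np.stack([(u-cx)/f*d,(v-cy)/f*d,d],-1)
    X=P@W[:3,:3].T+W[:3,3]; X[d<=0]=np.nan
    return X
def ray(name,u,v,z,pose=None):
    f,cx,cy,W=cam(name,pose); r=W[:3,:3]@np.array([(u-cx)/f,(v-cy)/f,1]); o=W[:3,3]
    return o+r*(z-o[2])/r[2]
def project(name,X,pose=None):
    f,cx,cy,W=cam(name,pose); q=(np.asarray(X)-W[:3,3])@W[:3,:3]
    return f*q[...,0]/q[...,2]+cx,f*q[...,1]/q[...,2]+cy
def shot(name,fn):
    pose=(np.array(robot.read_position()),np.array(robot.read_tcp_rot()))
    p,d=robot.grab_frame(name); cv2.imwrite(f"pics/{fn}.png",p[:,:,::-1])
    np.savez(f"pics/{fn}.npz",d=d,p=p,pos=pose[0],R=pose[1]); return p,d,pose
def down(yaw): # tool y axis direction at angle yaw (deg), z down
    a=np.radians(yaw); y=np.array([np.cos(a),np.sin(a),0]); z=np.array([0,0,-1.]); return np.stack([np.cross(y,z),y,z],1)
E
python3 - <<'E'
from h import *
for n in ["scene","side"]:
    p=cv2.imread(f"pics/{n}0.png"); d=np.load(f"pics/{n}0.npy"); X=cloud(n,d)
    hsv=cv2.cvtColor(p,cv2.COLOR_BGR2HSV); H,S,V=[hsv[...,i].astype(int) for i in range(3)]
    box=(X[...,0]>0.25)&(X[...,0]<0.95)&(abs(X[...,1])<0.7)&(X[...,2]>0.0)&(X[...,2]<0.2)
    def st(nm,m):
        m=m&box
        if m.sum()<3: print(n,nm,m.sum());return
        q=X[m]; print(n,nm,m.sum(),"med",np.median(q,0).round(4),"min",np.percentile(q,3,0).round(3),"max",np.percentile(q,97,0).round(3))
    st("red",((H<4)|(H>176))&(S>200)&(V>120))
    st("orange",(H>6)&(H<16)&(S>200))
    st("yellow",(H>18)&(H<30)&(S>200))
    st("green",(H>55)&(H<80)&(S>150))
    # drum top
    m=box&(abs(X[...,2]-.034)<.005)&(V>170)&(S<60)
    st("drum",m)
    q=X[m][:,:2]; c,r=cv2.minEnclosingCircle(q.astype(np.float32)); print(c,r)
E
```

```text
scene red 0
scene orange 0
scene yellow 0
scene green 0
scene drum 3016 med [ 0.4306 -0.006   0.0328] min [ 0.328 -0.439  0.03 ] max [0.591 0.521 0.036]
(0.44112733006477356, 0.0492519736289978) 0.5198855400085449
side red 0
side orange 0
side yellow 0
side green 0
side drum 1580 med [ 0.4289 -0.0028  0.0329] min [ 0.327 -0.095  0.03 ] max [0.551 0.535 0.037]
(0.35068845748901367, 0.1794019341468811) 0.37290623784065247
```

Run:
```python
from h import *
for n,pts in dict(scene=dict(red=(420,355),redtop=(420,346),orange=(371,286),yellow=(400,326),green=(327,331),handle=(414,265),handletop=(413,250),jar=(345,365),stand=(410,385),rail=(440,290),rail2=(505,370),grey=(333,232),grey3=(319,252),white=(248,232),chest=(380,210),drum=(320,305),tape=(455,340)),
  side=dict(red=(340,346),orange=(344,290),yellow=(351,327),green=(295,316),handle=(376,285),jar=(276,330),rail=(393,350),drum=(330,312))).items():
    p=cv2.imread(f"pics/{n}0.png"); d=np.load(f"pics/{n}0.npy"); X=cloud(n,d)
    hsv=cv2.cvtColor(p,cv2.COLOR_BGR2HSV)
    for k,(u,v) in pts.items(): print(n,k,hsv[v,u],X[v,u].round(3))
    c=p[200:430,230:530] if n=="scene" else p[200:400,200:430]
    cv2.imwrite(f"pics/{n}crop.png",cv2.resize(c,None,fx=2.6,fy=2.6,interpolation=cv2.INTER_CUBIC))
```

```text
scene red [  1 174 171] [ 0.424 -0.217  0.071]
scene redtop [  0 174 230] [ 0.432 -0.205  0.074]
scene orange [ 14 156 244] [ 0.452 -0.047  0.061]
scene yellow [ 23 146 170] [ 0.469 -0.114  0.016]
scene green [ 68 124 127] [ 0.356 -0.066  0.016]
scene handle [120  19  40] [ 0.534 -0.056  0.082]
scene handletop [75  9 60] [0.59  0.016 0.05 ]
scene jar [ 15   2 210] [ 0.313 -0.197  0.092]
scene stand [ 18  85 182] [ 0.403 -0.227  0.03 ]
scene rail [ 0  0 92] [ 0.583 -0.078  0.021]
scene rail2 [15  8 61] [ 0.519 -0.285  0.057]
scene grey [124  14 143] [0.444 0.073 0.106]
scene grey3 [124  15 138] [0.392 0.028 0.107]
scene white [ 20   8 197] [0.335 0.251 0.04 ]
scene chest [75 53 86] [0.66  0.232 0.01 ]
scene drum [ 98   4 239] [ 0.368 -0.018  0.031]
scene tape [15  8 65] [ 0.541 -0.171 -0.002]
side red [  1 186 170] [ 0.433 -0.221  0.06 ]
side orange [ 15 171 192] [ 0.467 -0.045  0.056]
side yellow [ 25 150 179] [ 0.472 -0.114  0.01 ]
side green [ 69 139 127] [ 0.357 -0.07   0.017]
side handle [120  19  40] [ 0.535 -0.058  0.071]
side jar [ 60   4 229] [ 0.316 -0.195  0.091]
side rail [45  5 93] [ 0.527 -0.249  0.065]
side drum [ 93   9 255] [ 0.431 -0.086  0.032]
```

View pics/scenecrop.png

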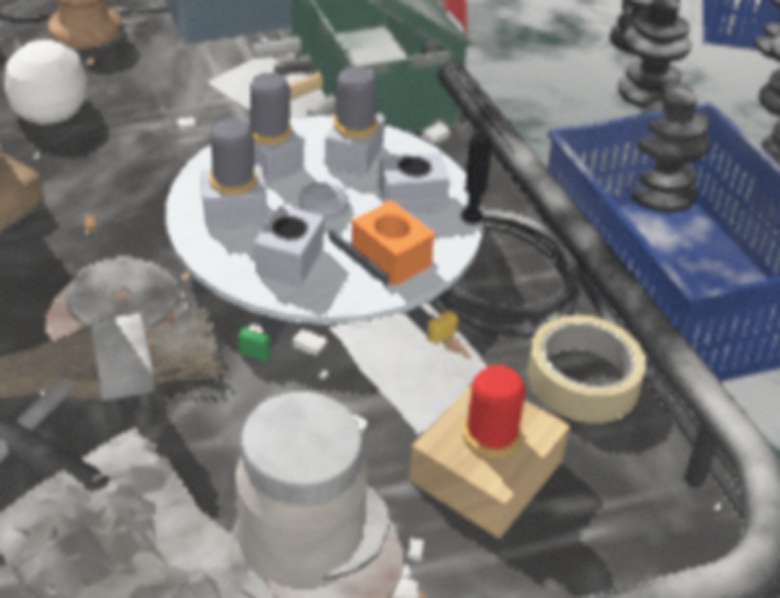

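Run:
```python
from h import *
from scipy.optimize import least_squares
for n in ["scene","side"]:
    p=cv2.imread(f"pics/{n}0.png"); d=np.load(f"pics/{n}0.npy"); X=cloud(n,d)
    hsv=cv2.cvtColor(p,cv2.COLOR_BGR2HSV); H,S,V=[hsv[...,i].astype(int) for i in range(3)]
    near=np.hypot(X[...,0]-.445,X[...,1]-.0)<.16
    m=near&(X[...,2]>.022)&(X[...,2]<.04)
    q=X[m][:,:2].astype(np.float32); c,r=cv2.minEnclosingCircle(q)
    # robust: outer contour of top face
    print(n,"enclose",c,r)
    hull=cv2.convexHull(q)[:,0]
    f=least_squares(lambda a:np.hypot(*(hull-a[:2]).T)-a[2],[.44,.0,.112],loss="soft_l1",f_scale=.002); print("fit",f.x.round(4))
    C=f.x[:2]
    box=(X[...,0]>0.25)&(X[...,0]<0.6)&(X[...,1]<0.15)&(X[...,1]>-.35)&(X[...,2]>0.004)&(X[...,2]<0.2)
    def st(nm,m):
        m=m&box
        if m.sum()<3: print(nm,m.sum());return
        q=X[m]; mm=q.mean(0); print(nm,m.sum(),mm.round(4),"min",q.min(0).round(3),"max",q.max(0).round(3),"ang",np.degrees(np.arctan2(*(mm[:2]-C)[::-1])).round(1),np.hypot(*(mm[:2]-C)).round(3))
    st("red",((H<4)|(H>176))&(S>150)&(V>90))
    st("redtop",((H<4)|(H>176))&(S>150)&(V>200))
    st("orangetop",(H>6)&(H<18)&(S>140)&(V>130)&(abs(X[...,2]-.062)<.004))
    st("yellow",(H>18)&(H<30)&(S>120)&(X[...,2]<.025)&(np.hypot(X[...,0]-C[0],X[...,1]-C[1])<.15))
    st("green",(H>55)&(H<80)&(S>90)&(X[...,2]<.05))
    st("handle",(V<70)&(np.hypot(X[...,0]-.535,X[...,1]+.05)<.025)&(X[...,2]>.04))
    st("handletop",(V<90)&(np.hypot(X[...,0]-.535,X[...,1]+.05)<.025)&(X[...,2]>.1))
    r=(X[...,0]>.5)&(X[...,0]<.66)&(X[...,1]>-.3)&(X[...,1]<.15)&(X[...,2]>.045)&(X[...,2]<.12)&(np.hypot(X[...,0]-.44,X[...,1])>.125)
    for y in np.arange(-.3,.15,.05):
        k=r&(X[...,1]>y)&(X[...,1]<y+.05)
        if k.sum()>3:print("rail",y.round(2),k.sum(),X[k].min(0).round(3),X[k].max(0).round(3))
```

```text
scene enclose (0.47643721103668213, -0.005743453744798899) 0.1403535008430481
fit [0.4773 0.0024 0.1337]
red 508 [ 0.4282 -0.213   0.063 ] min [ 0.418 -0.223  0.036] max [ 0.445 -0.196  0.076] ang -102.8 0.221
redtop 167 [ 0.4322 -0.207   0.0738] min [ 0.421 -0.218  0.069] max [ 0.445 -0.196  0.076] ang -102.1 0.214
orangetop 253 [ 0.4638 -0.0601  0.0607] min [ 0.446 -0.081  0.058] max [ 0.484 -0.035  0.063] ang -102.1 0.064
yellow 88 [ 0.4706 -0.1112  0.0149] min [ 0.462 -0.114  0.005] max [ 0.482 -0.104  0.02 ] ang -93.4 0.114
green 105 [ 0.3566 -0.0656  0.014 ] min [ 0.35  -0.073  0.005] max [ 0.366 -0.053  0.021] ang -150.6 0.138
handle 225 [ 0.5353 -0.053   0.0795] min [ 0.529 -0.058  0.041] max [ 0.544 -0.043  0.104] ang -43.7 0.08
handletop 33 [ 0.5371 -0.0504  0.1023] min [ 0.532 -0.055  0.1  ] max [ 0.543 -0.043  0.104] ang -41.5 0.08
rail -0.3 561 [ 0.515 -0.3    0.045] [ 0.545 -0.25   0.072]
rail -0.25 465 [ 0.527 -0.25   0.051] [ 0.558 -0.201  0.072]
rail -0.2 392 [ 0.538 -0.2    0.049] [ 0.572 -0.15   0.071]
rail -0.15 327 [ 0.55 -0.15  0.05] [ 0.581 -0.1    0.07 ]
rail 
[... 959 characters left out ...]
n [ 0.529 -0.06   0.04 ] max [ 0.542 -0.044  0.104] ang -39.7 0.077
handletop 20 [ 0.5362 -0.0524  0.1019] min [ 0.53  -0.058  0.1  ] max [ 0.542 -0.044  0.104] ang -37.8 0.076
rail -0.3 255 [ 0.515 -0.299  0.057] [ 0.547 -0.25   0.073]
rail -0.25 225 [ 0.526 -0.25   0.058] [ 0.558 -0.2    0.072]
rail -0.2 197 [ 0.537 -0.2    0.059] [ 0.569 -0.15   0.071]
rail -0.15 168 [ 0.549 -0.149  0.059] [ 0.581 -0.1    0.071]
rail -0.1 151 [ 0.561 -0.1    0.058] [ 0.591 -0.05   0.071]
rail -0.05 130 [ 0.573 -0.05   0.058] [ 0.604 -0.     0.07 ]
rail -0.0 120 [0.584 0.    0.056] [0.613 0.05  0.069]
rail 0.05 578 [0.533 0.05  0.045] [0.636 0.1   0.12 ]
rail 0.1 338 [0.534 0.1   0.046] [0.643 0.15  0.12 ]
```

Run:
```python
from h import *
d=np.load("pics/scene0.npy"); X=cloud("scene",d).reshape(-1,3)
X=np.vstack([X,cloud("side",np.load("pics/side0.npy")).reshape(-1,3)])
xs=np.arange(.1,1.0,.05); ys=np.arange(-.4,.9,.05)
print("x:",(xs*100).round())
for y in ys[::-1]:
    r=[]
    for x in xs:
        k=(X[:,0]>=x)&(X[:,0]<x+.05)&(X[:,1]>=y)&(X[:,1]<y+.05)&(X[:,2]<1)
        r.append("%4d"%(X[k,2].max()*1000) if k.sum()>2 else "   .")
    print("%.2f"%y," ".join(r))
O=np.array([.432,-.209,.165]); print([robot.ik(p,down(-82)) for p in ([.432,-.209,.165],[.4635,-.06,.152],[.4635,-.06,.071],[.432,-.209,.039])])
print(robot.ik([.213,.64,.42],np.array(robot.read_tcp_rot())))
```

```text
x: [10. 15. 20. 25. 30. 35. 40. 45. 50. 55. 60. 65. 70. 75. 80. 85. 90. 95.]
0.85  122  125  127  128  130  304  366  372  363  365  366  365  366  365    2    . -781 -782
0.80   53   61   68  110  120  350  361  366  365  365  364  366  363  364    0 -786 -774 -777
0.75    3    2    2  393  397  378  343  305  321  348  358  365  364  364   -2 -780 -783 -782
0.70    4    3  333  386  390  346  321  306  306  305  305  305  304  340    . -782 -781 -781
0.65    4  399  400  390  302  306  313  305  305  306  304  305  306  245    . -782 -778 -782
0.60  569  567  564  563  240  262  245  297  303  306  306  305  304  246 -783 -779 -779 -782
0.55  333  567  567    2  126  179  181  186  228  245  269  291  280    1 -782 -781 -777 -783
0.50    4  333  334    1   65   99  109  120  125  166  179  185  185    . -783 -781 -780 -783
0.45    2    2    4    2   30   54    6  154  167  167  167    .    2    . -780 -780 -781 -779
0.40    2    3    3   34   36   48  112  156  169  168  168  162    1    . -778 -784 -782 -779
0.35    3   46   48   45   35   51  156  162  168  169  169  162   -1 -78
[... 1255 characters left out ...]
  .    .
-0.35    .   66   69   69   69   69   70   71   72    0    .    .    .  143  153  161    .    .
-0.40    .    .    .    .    .    .   69   71   57   19  148  163  165  167  167    .    .    .
[array([ -2.26024135,   3.40566662, -25.92535249,   0.        ,
       -60.66898089, 100.26024135]), array([ 16.85303579,   2.84029727, -28.39765732,   0.        ,
       -58.76204541,  81.14696421]), array([ 16.85303579,   8.30025263, -34.64618378,   0.        ,
       -47.05356359,  81.14696421]), array([ -2.26024135,  12.06043542, -35.27127122,   0.        ,
       -42.66829336, 100.26024135])]
[ 8.81047353e+01  1.81165059e+01  2.51420008e+01 -1.17628579e-02
 -9.70954674e+01 -1.65477580e+01]
```

Run:
```python
from h import *
t=robot.read_t()
R0=np.array(robot.read_tcp_rot())
robot.servo_line([.213,.64,.40],speed=.3)
robot.goto([.4635,-.06,.30],down(-82))
print(robot.read_t(),robot.read_position())
shot("wrist","w1")
robot.servo_line([.4635,-.06,.155],speed=.2)
print(robot.read_t(),robot.read_position())
shot("wrist","w2")
print(robot.read_force())
```

```text
3.625 [ 0.46379202 -0.05953945  0.30001723]
4.55 [ 0.46430155 -0.05985786  0.15590986]
[ 0.48376873 -0.13976046  0.72452059]
```

View pics/w1.png

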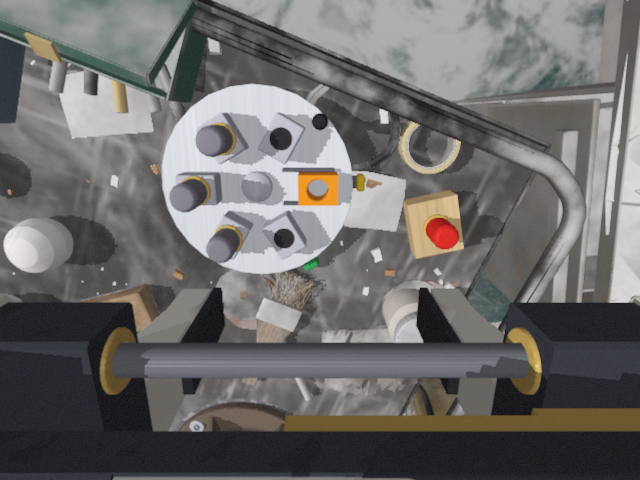

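View pics/w2.png

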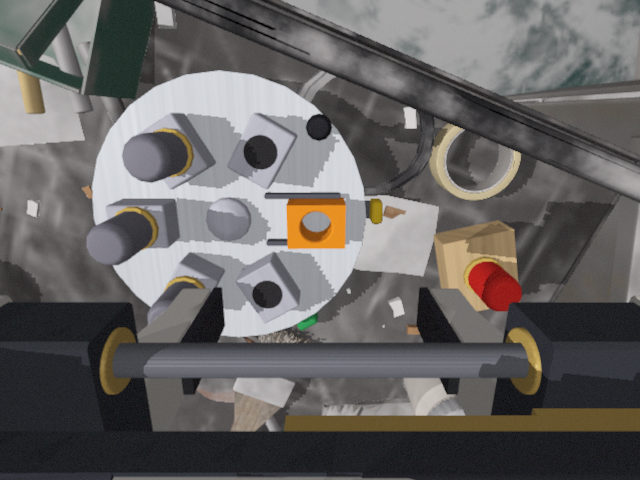

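Run:
```python
import cv2
p=cv2.imread("pics/w2.png"); 
a=cv2.resize(p[180:265,265:365],None,fx=7,fy=7,interpolation=cv2.INTER_CUBIC)
cv2.imwrite("pics/w2c.png",a)
```

```text
(no output)
```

View pics/w2c.png

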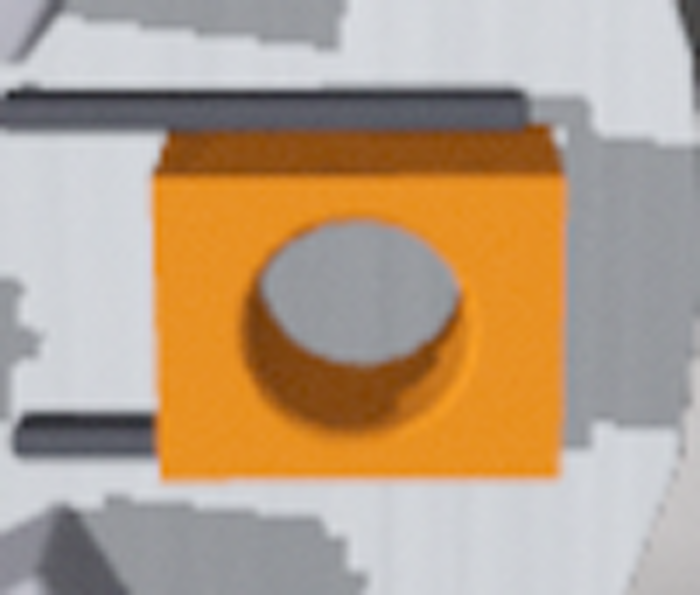

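The crop shows the bright top face of the orange block, its dark side face above it, and the hole centred at about (316.5,226.6) in the w2 picture. I'll fit these and move to the head view.

```bash
cat > meas.py <<'E'
from h import *
def blockfit(fn):
    z=np.load(f"pics/{fn}.npz"); pose=(z["pos"],z["R"]); p=z["p"]
    hsv=cv2.cvtColor(p,cv2.COLOR_RGB2HSV); m=((hsv[...,0]>10)&(hsv[...,0]<20)&(hsv[...,1]>150)&(hsv[...,2]>185)).astype(np.uint8)
    cs,_=cv2.findContours(m,cv2.RETR_EXTERNAL,cv2.CHAIN_APPROX_NONE); c=max(cs,key=cv2.contourArea)
    c=c[:,0].astype(float); W=np.array([ray("wrist",u,v,.062,pose)[:2] for u,v in c])
    (cx,cy),(w,h),a=cv2.minAreaRect((W*1000).astype(np.float32))
    return np.array([cx,cy])/1000,(w,h,a),pose,p
def redfit(fn,foot=.004):
    z=np.load(f"pics/{fn}.npz"); pose=(z["pos"],z["R"]); p=z["p"]
    hsv=cv2.cvtColor(p,cv2.COLOR_RGB2HSV); m=(((hsv[...,0]<5)|(hsv[...,0]>175))&(hsv[...,1]>130)&(hsv[...,2]>60)).astype(np.uint8)
    n,l,s,ce=cv2.connectedComponentsWithStats(m); k=1+np.argmax(s[1:,4]); m=(l==k).astype(np.uint8)
    a=np.linspace(0,2*np.pi,60); 
    rings=[(15,31),(15,66),(14.3,68.5),(12.5,70),(9,71)]
    def model(xy):
        P=np.concatenate([np.stack([xy[0]+r/1e3*np.cos(a),xy[1]+r/1e3*np.sin(a),np.full(60,foot+h/1e3)],1) for r,h in rings])
        u,v=project("wrist",P,pose); return cv2.convexHull(np.stack([u,v],1).astype(np.float32))
    M=cv2.moments(m,True); cen=np.array([M["m10"],M["m01"]])/M["m00"]
    from scipy.optimize import least_squares
    def res(xy):
        M=cv2.moments(model(xy)); return np.array([M["m10"],M["m01"]])/M["m00"]-cen
    f=least_squares(res,[.43,-.209])
    return f.x,(m.sum(),cv2.contourArea(model(f.x))),pose,p
def totool(xy,pose):
    return (pose[1].T@(np.array([xy[0],xy[1],pose[0][2]])-pose[0]))[:2]
E
python3 - <<'E'
from meas import *
for fn in ["w1","w2"]:
    xy,s,pose,p=blockfit(fn); print(fn,xy.round(4),np.round(s,1),totool(xy,pose).round(4))
    hsv=cv2.cvtColor(p,cv2.COLOR_RGB2HSV)
    print("red",[np.round(x,4) for x in redfit(fn)[:2]])
    # drum disc outline
    z=np.load(f"pics/{fn}.npz")["d"]; X=cloud("wrist",z,pose)
    m=((hsv[...,1]<40)&(hsv[...,2]>100)&(abs(X[...,2]-.034)<.004)).astype(np.uint8)
    n,l,s,ce=cv2.connectedComponentsWithStats(m); k=1+np.argmax(s[1:,4])
    q=X[l==k][:,:2].astype(np.float32); c,r=cv2.minEnclosingCircle(q); print("drum",c,r,len(q))
    from scipy.optimize import least_squares
    hull=cv2.convexHull(q)[:,0]; f=least_squares(lambda a:np.hypot(*(hull-a[:2]).T)-.112,[.454,.012],loss="soft_l1",f_scale=.001); print("fit",f.x.round(4))
    C=f.x[:2]; d=xy-C; print("ang,r block",np.degrees(np.arctan2(d[1],d[0])),np.hypot(*d)*1000)
    k=(X[...,2]>.095)&(X[...,2]<.11)&(np.hypot(X[...,0]-.537,X[...,1]+.052)<.02); h=X[k].mean(0); d=h[:2]-C; print("handle",h.round(4),np.degrees(np.arctan2(d[1],d[0])),np.hypot(*d))
print(robot.read_t())
robot.servo_line([.432,-.209,.168],speed=.2); shot("wrist","w3"); print(robot.read_t())
print([np.round(x,4) for x in redfit("w3")[:2]],totool(*redfit("w3")[::2]))
E
```

```text
w1 [ 0.4671 -0.0564] [32.3 43.4  8.1] [ 0.0037 -0.0027]
red [array([ 0.4356, -0.2063]), array([724.    , 835.2905])]
drum (0.45700299739837646, 0.013594132848083973) 0.11205773800611496 18065
fit [0.4568 0.0136]
ang,r block -81.63206224369245 70.7343040613942
handle [ 0.5402 -0.0487  0.1022] -36.78453990992659 0.10413038519762259
w2 [ 0.4671 -0.0565] [32.8 43.6  8.1] [ 0.0033 -0.003 ]
red [array([ 0.436 , -0.2062]), array([1770.    , 1995.6363])]
drum (0.4563923180103302, 0.01383072230964899) 0.1123267188668251 32881
fit [0.4566 0.0138]
ang,r block -81.48593052655018 71.02164373292109
handle [ 0.5402 -0.0487  0.1022] -36.790562901909254 0.10439671553666095
4.6
5.5667
[array([ 0.4354, -0.2066]), array([1318.    , 1492.8411])] [ 0.00356318 -0.00165127]
```

View pics/w3.png

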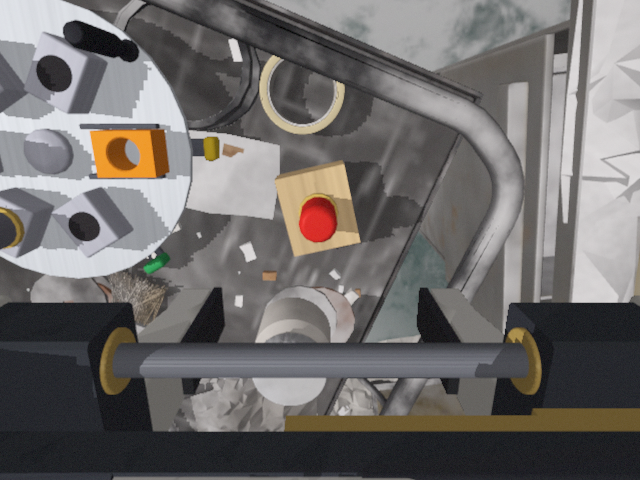

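Run:
```python
from meas import *
xy,s,pose,p=redfit("w3"); a=np.linspace(0,2*np.pi,40)
o=cv2.resize(p[180:260,270:370],None,fx=7,fy=7,interpolation=cv2.INTER_CUBIC)[:,:,::-1].copy()
for r,h in [(17,31),(15,31),(15,66),(9,71)]:
    P=np.stack([xy[0]+r/1e3*np.cos(a),xy[1]+r/1e3*np.sin(a),np.full(40,.004+h/1e3)],1)
    u,v=project("wrist",P,pose)
    cv2.polylines(o,[np.stack([(u-270+.5)*7,(v-180+.5)*7],1).astype(np.int32)],True,(255,0,0),1)
cv2.imwrite("pics/w3c.png",o)
```

```text
(no output)
```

View pics/w3c.png

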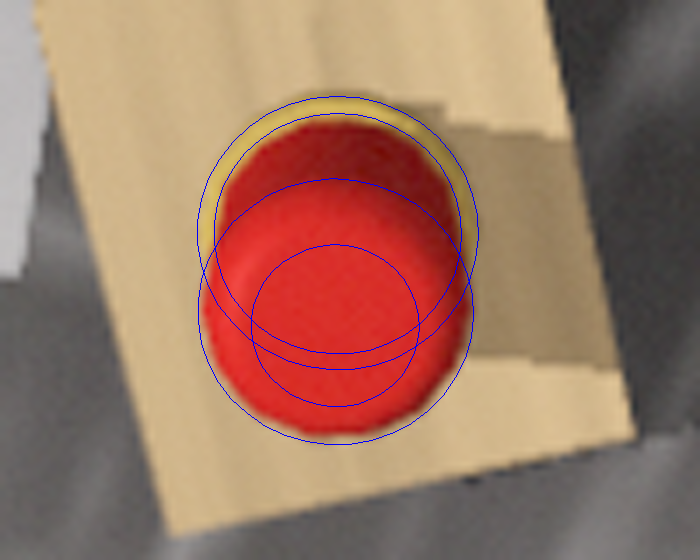

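Run:
```python
from meas import *
robot.servo_line([.4354,-.2066,.060],speed=.15)
print(robot.read_force())
robot.servo_line([.4354,-.2066,.0395],speed=.06)
print(robot.read_position(),robot.read_force(),robot.read_t())
robot.move_gripper(0.25)
print(robot.read_grip_width(),robot.read_force(),robot.read_t())
shot("wrist","w4")
```

```text
[-0.07665822  0.62852237  0.47582585]
[ 0.43512685 -0.20665885  0.03917435] [-0.08625883  0.15646437  0.18355554] 6.925
0.3018125991569685 [ 0.50364859  0.16427401 -1.29678647] 7.9333
```

View pics/w4.png

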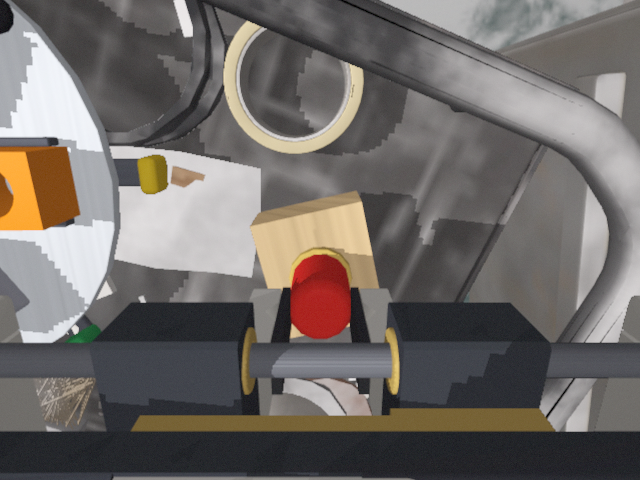

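Run:
```python
from meas import *
robot.move_gripper(0.0)
print(robot.read_grip_width(),robot.read_force(),robot.read_t())
p0=np.array(robot.read_position())
robot.servo_line(p0+[0,0,.015],speed=.05)
print(robot.read_grip_width(),robot.read_force(),robot.read_t())
robot.servo_line([p0[0],p0[1],.125],speed=.15)
print(robot.read_grip_width(),robot.read_force(),robot.read_t())
shot("wrist","w5"); shot("side","s5")
pos=np.array(robot.read_position()); 
r=redfit("w5",foot=pos[2]-.0392+.004); print(r[0],r[1],totool(r[0],r[2]))
r=redfit("w4",foot=.004); print(r[0],r[1],totool(r[0],r[2]))
```

```text
0.2995746473541439 [-0.34742374 -1.00235693 -1.83851615] 8.2
0.3015359173409093 [ 0.78994615 -0.50972743 -2.15286682] 8.65
0.3014046123603506 [ 0.34816601 -0.24978573 -2.31637132] 9.2667
[ 0.43471587 -0.206792  ] (np.uint64(4262), 4729.477610132657) [-7.03855492e-05  4.30528752e-04]
[ 0.43534815 -0.20696688] (np.uint64(4264), 4752.809409298003) [0.00014689 0.00045334]
```

View pics/w5.png

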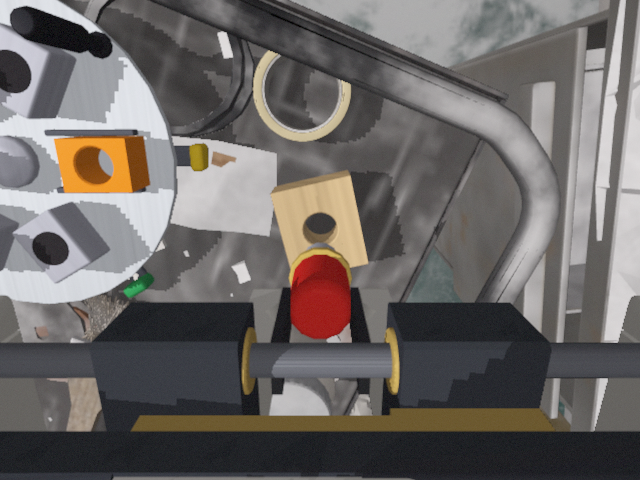

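Run:
```python
from meas import *
z=np.load("pics/w2.npz"); pose=(z["pos"],z["R"])
print("ellipse",ray("wrist",316.1,226.2,.062,pose),"block",blockfit("w2")[0], "w3",blockfit("w3")[:2],"w5",blockfit("w5")[:2])
robot.servo_line([.4670,-.0561,.125],speed=.15)
b=np.array(robot.read_force()); print("base",b,robot.read_position(),robot.read_t())
robot.servo_line([.4670,-.0561,.101],speed=.08)
b=np.array(robot.read_force()); print("base",b,robot.read_position())
zt=.101
while zt>.0745:
    zt-=.002; robot.servo_line([.4670,-.0561,zt],speed=.04)
    f=np.array(robot.read_force())-b; p=np.array(robot.read_position()); print(p.round(4),f.round(2),robot.read_ft_torque().round(3) if hasattr(robot.read_ft_torque(),'round') else '')
    if np.linalg.norm(f)>5: break
print(robot.read_t())
```

```text
ellipse [ 0.46729009 -0.05681851  0.062     ] block [ 0.46711337 -0.05646234] w3 (array([ 0.46662521, -0.05681821]), (34.14763641357422, 44.073997497558594, 8.29154109954834)) w5 (array([ 0.46650125, -0.05691637]), (33.979774475097656, 44.106231689453125, 8.039446830749512))
base [-0.09488569 -0.24459301 -1.10586982] [ 0.46673525 -0.05653389  0.1248727 ] 10.5417
base [ 0.642434   -0.54027131 -1.70490057] [ 0.46686484 -0.05654465  0.10088653]
[ 0.4672 -0.0561  0.0993] [-0.4   0.45 -0.84] [-0.072 -0.016  0.001]
[ 0.4669 -0.0561  0.097 ] [-1.35  0.6   0.03] [-0.037 -0.016  0.015]
[ 0.4669 -0.0561  0.0949] [-0.85  1.16 -0.06] [-0.056 -0.022 -0.027]
[ 0.4669 -0.0561  0.0928] [-0.32  1.18 -0.17] [-0.067 -0.011  0.059]
[ 0.4669 -0.0561  0.0909] [-1.1   0.9   0.48] [-0.052  0.005 -0.049]
[ 0.4669 -0.0561  0.0889] [-0.33  0.3  -1.1 ] [-0.057  0.001  0.019]
[ 0.4669 -0.0561  0.0869] [ 0.11  0.35 -0.14] [-0.058 -0.067  0.073]
[ 0.4669 -0.0561  0.0849] [-0.36  0.6   1.22] [-0.035 -0.025  0.031]
[ 0.4669 -0.0561  0.0829] [-1.45  0.28 -0.03] [-0.051 -0.01  -0.02 ]
[ 0.4669 -0.0561  0.0809] [-0.09  1.31 -0.17] [-0.044 -0.042 -0.007]
[ 0.4669 -0.0561  0.0789] [-0.88  0.48  0.81] [-0.059  0.009 -0.038]
[ 0.4669 -0.0561  0.0768] [-0.43  0.94  0.27] [-0.025 -0.026  0.013]
[ 0.4669 -0.0561  0.0749] [-1.1   0.49 -0.03] [-0.061 -0.042 -0.008]
[ 0.4669 -0.0561  0.0729] [-1.03  1.    0.38] [-0.101 -0.02   0.026]
14.4917
```

Run:
```python
from meas import *
b=np.array(robot.read_force()); zt=.0729
for i in range(8):
    zt-=.0005; robot.servo_line([.4670,-.0561,zt],speed=.03)
    f=np.array(robot.read_force())-b; print(np.array(robot.read_position()).round(4),f.round(2))
    if f[2]>4: break
shot("side","s6"); shot("scene","sc6"); shot("wrist","w6"); print(robot.read_t())
a=cv2.imread("pics/s6.png")[210:330,270:400]; c=cv2.imread("pics/sc6.png")[210:330,310:440]
cv2.imwrite("pics/c6.png",cv2.resize(np.hstack([a,c]),None,fx=3,fy=3,interpolation=cv2.INTER_CUBIC))
```

```text
[ 0.467  -0.0561  0.0724] [0.36 0.16 0.19]
[ 0.467  -0.0561  0.0719] [0.26 0.21 0.43]
[ 0.467  -0.0561  0.0714] [ 1.05 -0.45 -0.07]
[ 0.4672 -0.0561  0.0712] [-0.49 -0.43  3.51]
[ 0.4675 -0.0561  0.0711] [-1.82 -0.58  8.99]
15.8917
```

View pics/c6.png

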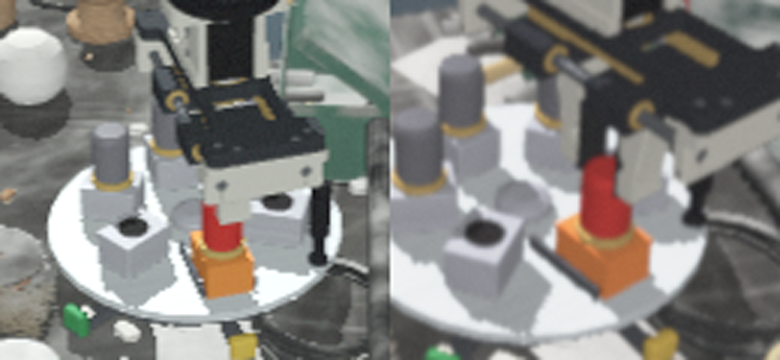

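View pics/w6.png

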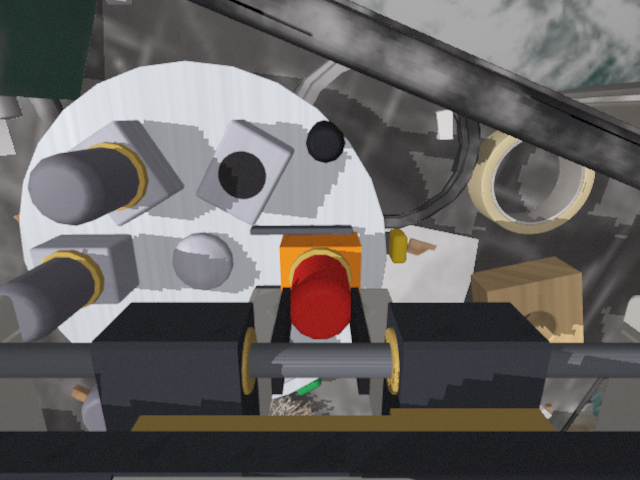

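Contact came at TCP z = 0.0712, exactly the fully-home height, and both views show the flange on the block top. I'll release, back off and look, and also check the lid heights near the handle.

Run:
```python
from meas import *
robot.servo_line([.4670,-.0561,.0714],speed=.03); print(robot.read_force())
robot.move_gripper(0.6); print(robot.read_grip_width(),robot.read_force(),robot.read_t())
robot.servo_line([.4670,-.0561,.16],speed=.12)
shot("wrist","w7"); print(robot.read_t())
r=redfit("w7",foot=.036); print(r[0],r[1]); 
z=np.load("pics/w7.npz"); X=cloud("wrist",z["d"],(z["pos"],z["R"]))
k=(X[...,2]>.08)&(X[...,2]<.115)&(np.hypot(X[...,0]-r[0][0],X[...,1]-r[0][1])<.014); print("head top z",np.percentile(X[k][:,2],99))
k=(X[...,2]>.097)&(X[...,2]<.11)&(np.hypot(X[...,0]-.54,X[...,1]+.049)<.015); print("handle",X[k].mean(0),X[k].max(0))
# lid
Y=np.vstack([cloud(n,np.load(f"pics/{n}0.npy")).reshape(-1,3) for n in("scene","side")]+[cloud("wrist",np.load(f"pics/{f}.npz")["d"],(np.load(f"pics/{f}.npz")["pos"],np.load(f"pics/{f}.npz")["R"]))[:280].reshape(-1,3) for f in("w1","w2")])
for y in np.arange(.14,-.06,-.02):
    print("%.2f"%y," ".join("%4d"%(Y[k,2].max()*1000) if (k:=(Y[:,0]>=x)&(Y[:,0]<x+.02)&(Y[:,1]>=y)&(Y[:,1]<y+.02)&(Y[:,2]<.3)).sum()>1 else "   ." for x in np.arange(.46,.68,.02)))
```

```text
[ 0.68170591 -0.09785668  0.56354967]
0.6000895960581321 [ 0.04817537 -0.34645947  0.33546181] 16.825
17.7667
[ 0.46696301 -0.05635252] (np.uint64(1800), 2024.9884522056673)
head top z 0.10791986422955434
handle [ 0.54032119 -0.04856444  0.10227763] [ 0.54781139 -0.04100999  0.10585856]
0.14    4    2   15   20  138  142  135  119  100   83    .    .
0.12   35   35    2   75  140  143  130  116   96   82    .    .
0.10   59   36   36   76  143  142  127  112   96   80    .    .
0.08  105   35   36   62  141  139  124  108   93    1    .    .
0.06  107  107  108   67   36    2   61   81   83    0    .    .
0.04   63  108  109  105   36   35   66   68   63   -1    .    .
0.02   46  102  107   55   36   36   68   69    2    . -788    .
0.00   47   62   64   64   36   35   69   69    1    . -786 -787
-0.02   45   64   64   64   62   62   69   68    0 -787 -783 -785
-0.04   63   64   65   64   36   64   69   65    0    . -784 -788
```

View pics/w7.png

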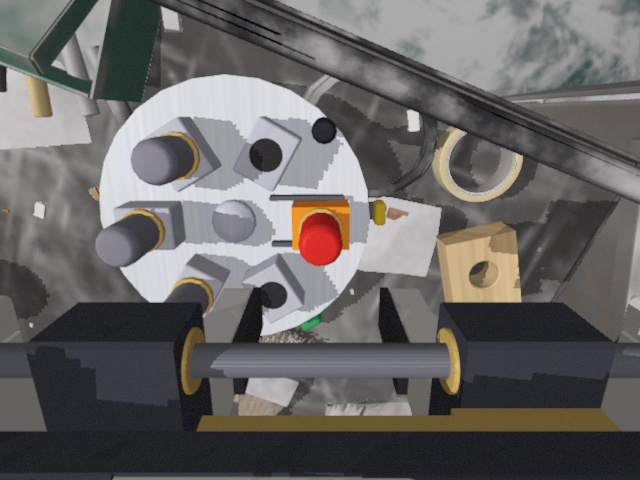

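The head's top is at 0.108 m, which is seated, and the head is upright. The handle is at (323,130). Next I'll shut the fingers and come down behind the handle on its anticlockwise side.

```bash
cat > arc.py <<'E'
from meas import *
C=np.array([.4567,.0137]); r=.104
def P(phi,z=.083): a=np.radians(phi); return [C[0]+r*np.cos(a),C[1]+r*np.sin(a),z]
E
python3 - <<'E'
from arc import *
robot.move_gripper(0.0)
robot.servo_line(P(-20,.16),ori=down(-30),speed=.15)
print(robot.read_position(),robot.read_t())
robot.servo_line(P(-20,.083),ori=down(-20),speed=.1)
print(robot.read_position(),robot.read_force(),robot.read_grip_width(),robot.read_t())
p,_,_=shot("side","s8"); q,_,_=shot("scene","sc8"); shot("wrist","w8")
cv2.imwrite("pics/c8.png",cv2.resize(np.hstack([p[210:330,270:400],q[210:330,330:460]])[:,:,::-1],None,fx=3,fy=3,interpolation=cv2.INTER_CUBIC))
E
```

```text
[ 0.55411062 -0.02197741  0.15985547] 19.8167
[ 0.55491675 -0.02181196  0.08359264] [0.26512754 0.35262051 0.22913189] 0.0066971487730397355 20.7333
```

View pics/c8.png

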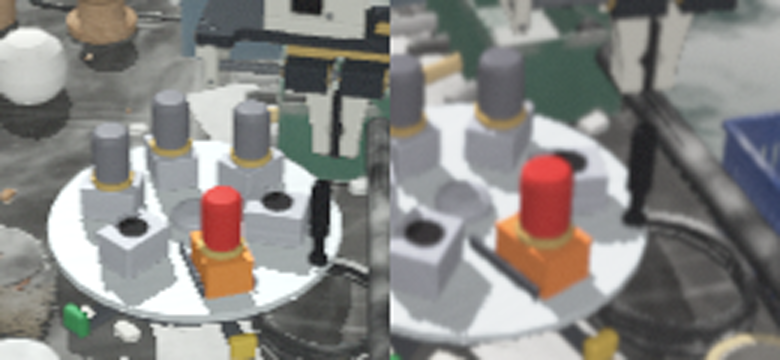

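View pics/w8.png

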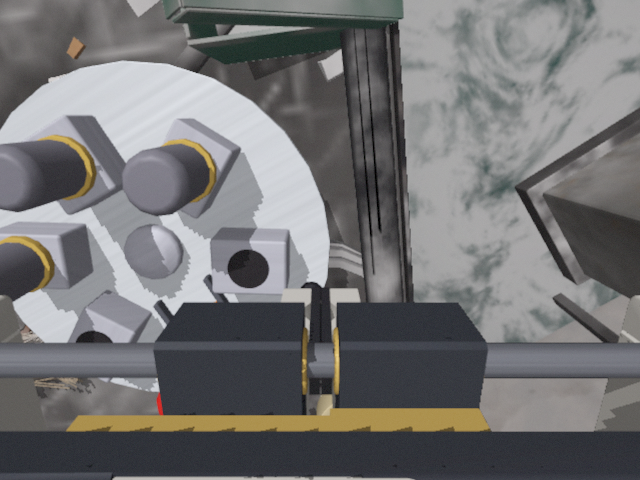

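Run:
```python
from arc import *
b=np.array(robot.read_force()); phi=-20
while phi>-60:
    phi-=2.0; robot.servo_line(P(phi),ori=down(phi),speed=.035)
    f=np.array(robot.read_force())-b; a=np.radians(phi); t=np.array([np.sin(a),-np.cos(a),0])
    print(phi,"tang %.2f"%(f@t),"rad %.2f"%(f@[np.cos(a),np.sin(a),0]),"z %.2f"%f[2])
    if np.linalg.norm(f)>12: break
print(robot.read_t())
p,_,_=shot("side","s9"); q,_,_=shot("scene","sc9"); shot("wrist","w9")
cv2.imwrite("pics/c9.png",cv2.resize(np.hstack([p[210:330,270:400],q[210:330,310:440]])[:,:,::-1],None,fx=3,fy=3,interpolation=cv2.INTER_CUBIC))
```

```text
-22.0 tang -0.62 rad 0.02 z 0.83
-24.0 tang 0.46 rad -0.24 z 1.01
-26.0 tang 0.59 rad -0.23 z 0.92
-28.0 tang 0.53 rad 0.23 z 1.62
-30.0 tang 1.02 rad -0.58 z 1.70
-32.0 tang -0.03 rad 0.29 z 0.63
-34.0 tang 0.61 rad 0.05 z 0.76
-36.0 tang 0.79 rad 1.29 z 0.80
-38.0 tang 0.12 rad 0.82 z 1.18
-40.0 tang 0.26 rad -0.33 z 0.75
-42.0 tang 1.42 rad 0.52 z 0.92
-44.0 tang 0.44 rad -0.05 z 0.62
-46.0 tang 0.54 rad 0.30 z 0.60
-48.0 tang 0.43 rad 0.50 z -0.06
-50.0 tang 1.10 rad 0.49 z 0.35
-52.0 tang 0.28 rad 0.37 z 0.67
-54.0 tang -0.14 rad 0.80 z 1.10
-56.0 tang 0.26 rad 0.51 z 0.37
-58.0 tang 0.10 rad -0.03 z 1.17
-60.0 tang 0.94 rad 0.67 z 1.36
25.8833
```

View pics/c9.png

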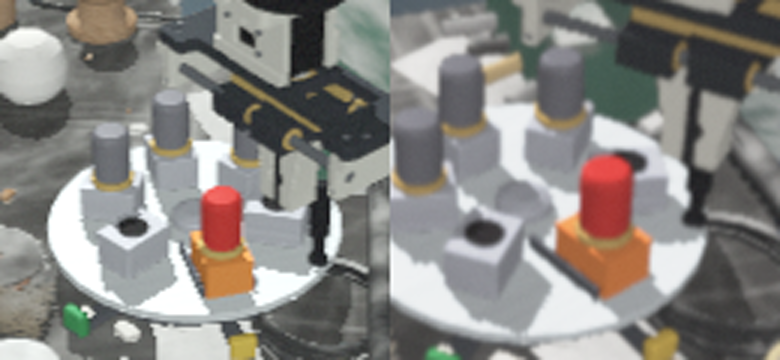

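Run:
```python
from arc import *
p=np.array(robot.read_position()); print(p,np.array(robot.read_tcp_rot()).round(3)); d=p[:2]-C; print(np.degrees(np.arctan2(d[1],d[0])),np.hypot(*d),robot.read_grip_width(),robot.read_force())
print([project(n,[.5403,-.0486,.104]) for n in("side","scene")],[project(n,p) for n in("side","scene")])
im=cv2.imread("pics/s9.png")[200:300,310:420]; im2=cv2.imread("pics/sc9.png")[200:300,360:470]
cv2.imwrite("pics/c9b.png",cv2.resize(np.hstack([im,im2]),None,fx=3.6,fy=3.6,interpolation=cv2.INTER_CUBIC))
```

```text
[ 0.50891417 -0.07629688  0.08303719] [[ 0.865  0.501  0.   ]
 [ 0.501 -0.865  0.   ]
 [ 0.     0.    -1.   ]]
-59.87865518746592 0.10404690375637854 0.004476173776614555 [-0.67326474  0.76270103 -0.10924042]
[(np.float64(378.09481996720234), np.float64(269.81345039306257)), (np.float64(415.63528289758256), np.float64(251.4189770491216))] [(np.float64(365.8042879239469), np.float64(286.7449672818481)), (np.float64(409.5173065776186), np.float64(275.1254016105185))]
```

View pics/w9.png

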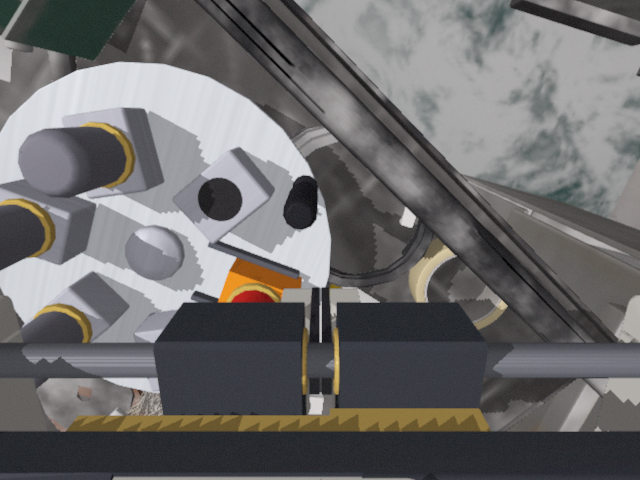

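View pics/c9b.png

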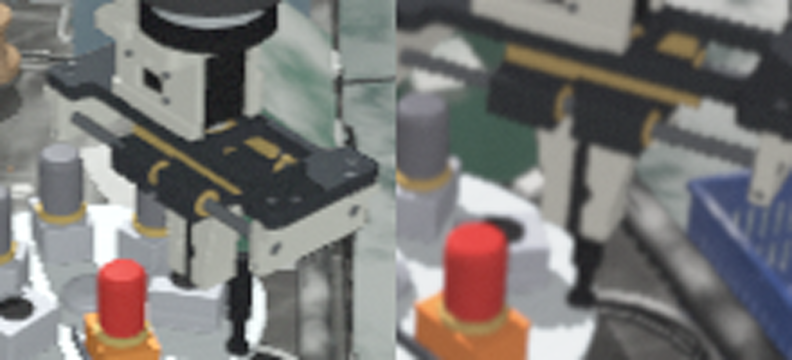

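Run:
```python
from arc import *
for fn,n in (("s9","side"),("sc9","scene"),("s8","side"),("sc8","scene"),("s6","side"),("sc6","scene")):
    z=np.load(f"pics/{fn}.npz"); X=cloud(n,z["d"]); pos,R=z["pos"],z["R"]
    T=(X-pos)@R  # tool coords
    k=(abs(T[...,0])<.03)&(abs(T[...,1])<.03)&(T[...,2]<.012)&(T[...,2]>-.07)
    q=T[k]*1000
    print(fn,n,pos.round(3),len(q))
    for a,b in ((5,12),(0,5),(-5,0),(-10,-5),(-15,-10),(-20,-15),(-30,-20),(-40,-30)):
        s=q[(q[:,2]>a)&(q[:,2]<=b)] if False else q[(q[:,2]>=min(a,b))&(q[:,2]<max(a,b))]
        if len(s): print("   z",a,b,len(s),"x",s[:,0].min().round(1),s[:,0].max().round(1),"y",s[:,1].min().round(1),s[:,1].max().round(1))
```

```text
s9 side [ 0.509 -0.076  0.083] 339
   z 5 12 10 x -28.1 29.9 y -28.5 -4.6
   z 0 5 7 x -29.8 29.7 y -27.2 -4.2
   z -5 0 9 x -27.7 29.6 y -27.9 -7.0
   z -10 -5 7 x -28.6 29.8 y -28.8 -1.5
   z -15 -10 7 x -28.0 29.7 y -27.6 -3.8
   z -20 -15 9 x -29.9 29.4 y -30.0 -4.7
   z -30 -20 10 x -29.4 -9.4 y -29.8 13.8
   z -40 -30 65 x -15.5 9.2 y -17.8 17.5
sc9 scene [ 0.509 -0.076  0.083] 513
   z 5 12 7 x -29.8 -20.7 y -25.5 -23.3
   z 0 5 4 x -29.0 -23.5 y -24.7 -23.9
   z -5 0 3 x -29.7 -25.2 y -24.5 -24.1
   z -10 -5 5 x -29.8 -26.3 y -25.0 -23.5
   z -15 -10 2 x -26.9 -26.5 y -24.5 -24.2
   z -20 -15 9 x -30.0 -21.8 y -27.1 -23.7
   z -30 -20 16 x -29.2 -9.0 y -29.7 4.0
   z -40 -30 100 x -13.5 11.1 y -15.5 16.7
s8 side [ 0.555 -0.022  0.084] 263
   z -20 -15 3 x -29.8 -27.0 y -13.5 -6.9
   z -30 -20 7 x -11.6 -8.5 y -16.8 7.1
   z -40 -30 53 x -15.2 3.0 y -16.5 14.0
sc8 scene [ 0.555 -0.022  0.084] 432
   z 5 12 1 x -27.2 -27.2 y -13.1 -13.1
   z -15 -10 2 x -29.9 -27.6 y -14.0 -13.3
   z -20 -15 6 x -28.8 -26.4 y -10.1 -2.7
   z -30 -20 3 x -10.1 -9.0 y -4.0 -1.7
   z -40 -30 91 x -14.7 8.6 y -16.5 16.0
s6 side [ 0.467 -0.056  0.071] 335
   z 5 12 108 x -22.0 12.4 y -20.3 25.6
   z 0 5 29 x -19.2 11.6 y -1.8 19.6
   z -5 0 28 x -18.8 9.2 y 3.2 17.7
   z -10 -5 26 x -18.1 9.3 y 2.5 17.8
   z -15 -10 26 x -18.6 8.2 y 3.0 16.2
   z -20 -15 25 x -18.0 5.1 y 2.3 19.0
   z -30 -20 22 x -19.5 -10.1 y -0.9 16.1
   z -40 -30 37 x -17.9 7.1 y -28.4 30.0
sc6 scene [ 0.467 -0.056  0.071] 1033
   z 5 12 194 x -19.8 15.2 y -22.2 23.3
   z 0 5 47 x -17.8 10.7 y -8.6 17.0
   z -5 0 42 x -17.7 7.5 y -7.1 16.0
   z -10 -5 43 x -17.0 6.0 y -8.2 15.5
   z -15 -10 42 x -16.9 5.1 y -8.4 15.8
   z -20 -15 38 x -16.7 0.9 y -8.4 15.3
   z -30 -20 66 x -17.4 -2.3 y -17.2 16.8
   z -40 -30 224 x -16.1 10.8 y -27.5 29.8
```

The scene and side depth pictures show the shut fingertips about 29 mm short of the stated TCP. The fingers therefore passed above the handle at about 0.112 m without touching it. I'll check that offset, then redo the push lower.

Run:
```python
from arc import *
for fn,n in (("s9","side"),("sc9","scene"),("sc8","scene"),("s8","side")):
    z=np.load(f"pics/{fn}.npz"); X=cloud(n,z["d"]); pos,R=z["pos"],z["R"]; T=(X-pos)@R*1000
    k=(abs(T[...,0])<16)&(abs(T[...,1])<20)&(T[...,2]<-22)
    print(fn,"tip z",np.sort(T[k][:,2])[::-1][[0,3,8,15]].round(1))
    k=(abs(T[...,0])<45)&(abs(T[...,1])<110)&((abs(T[...,1])>40)|(abs(T[...,0])>25))&(T[...,2]>-140)&(X[...,2]>.118)&(X[...,1]<.05)
    q=T[k]; print(" body z",np.sort(q[:,2])[::-1][[0,5,20,60]].round(1))
```

```text
s9 tip z [-28.5 -29.9 -32.3 -33.5]
 body z [-92.5 -94.6 -95.6 -97.4]
sc9 tip z [-27.7 -29.1 -30.8 -31.4]
 body z [-94.  -95.2 -96.  -98.1]
sc8 tip z [-27.5 -30.2 -30.9 -31.8]
 body z [-94.2 -94.7 -95.9 -98. ]
s8 tip z [-28.  -29.2 -30.5 -32. ]
 body z [ -94.4  -95.7  -97.8 -100.7]
```

Run:
```python
from arc import *
robot.servo_line(P(-60,.10),speed=.1)
robot.servo_line(P(-20,.10),ori=down(-20),speed=.1)
robot.servo_line(P(-20,.052),speed=.06); print(robot.read_position(),robot.read_force(),robot.read_t())
b=np.array(robot.read_force()); phi=-20
while phi>-38:
    phi-=2.0; robot.servo_line(P(phi,.052),ori=down(phi),speed=.04)
    f=np.array(robot.read_force())-b; a=np.radians(phi); t=np.array([np.sin(a),-np.cos(a),0])
    print(phi,"tang %.2f"%(f@t),"rad %.2f"%(f@[np.cos(a),np.sin(a),0]),"z %.2f"%f[2])
    if np.linalg.norm(f)>12: break
print(robot.read_t())
p,_,_=shot("side","s10"); q,_,_=shot("scene","sc10")
cv2.imwrite("pics/c10.png",cv2.resize(np.hstack([p[210:330,270:400],q[210:330,310:440]])[:,:,::-1],None,fx=3,fy=3,interpolation=cv2.INTER_CUBIC))
```

```text
[ 0.55473996 -0.02181404  0.05227601] [-0.34618935 -0.91199124 -0.76758646] 28.1583
-22.0 tang -0.70 rad 0.70 z 0.89
-24.0 tang -0.99 rad 0.38 z -0.30
-26.0 tang -0.96 rad 0.95 z 0.56
-28.0 tang -4.18 rad 0.43 z -0.97
-30.0 tang -5.10 rad -0.69 z 0.16
-32.0 tang -5.14 rad 0.50 z -0.25
-34.0 tang -4.27 rad 0.58 z 0.82
-36.0 tang -3.50 rad 1.87 z -0.39
-38.0 tang -3.55 rad 0.97 z 0.99
30.4083
```

View pics/c10.png

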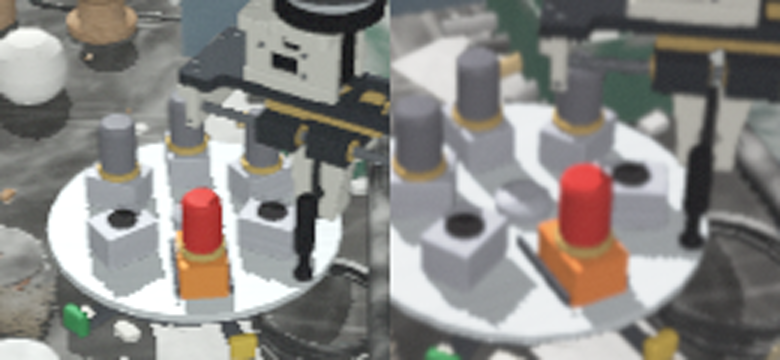

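Contact came at about φ = -27° with roughly 4–5 N, and the carousel is turning as expected. I'll continue to just past the snap point.

Run:
```python
from arc import *
phi=-38; b=np.array([-.3,-.6,-.5])
while phi>-68:
    phi-=2.5; robot.servo_line(P(phi,.052),ori=down(phi),speed=.04)
    f=np.array(robot.read_force())-b; a=np.radians(phi); t=np.array([np.sin(a),-np.cos(a),0])
    print(phi,"tang %.2f"%(f@t),"rad %.2f"%(f@[np.cos(a),np.sin(a),0]),"z %.2f"%f[2])
    if np.linalg.norm(f)>12: break
print(robot.read_t())
p,_,_=shot("side","s11"); q,_,_=shot("scene","sc11")
cv2.imwrite("pics/c11.png",cv2.resize(np.hstack([p[210:330,270:400],q[210:330,310:440]])[:,:,::-1],None,fx=3,fy=3,interpolation=cv2.INTER_CUBIC))
```

```text
-40.5 tang -2.82 rad 0.18 z 1.62
-43.0 tang -3.23 rad 0.37 z 1.12
-45.5 tang -2.14 rad -0.34 z 1.01
-48.0 tang -2.14 rad -0.73 z 0.71
-50.5 tang -0.09 rad -0.72 z 0.52
-53.0 tang -1.44 rad -0.47 z 0.37
-55.5 tang -0.38 rad 0.00 z 1.13
-58.0 tang -0.64 rad -0.77 z -0.30
-60.5 tang -0.98 rad -0.81 z 1.45
-63.0 tang -0.24 rad -0.29 z -0.17
-65.5 tang -0.57 rad -0.47 z 0.19
-68.0 tang -1.01 rad -0.37 z 1.31
33.7083
```

View pics/c11.png

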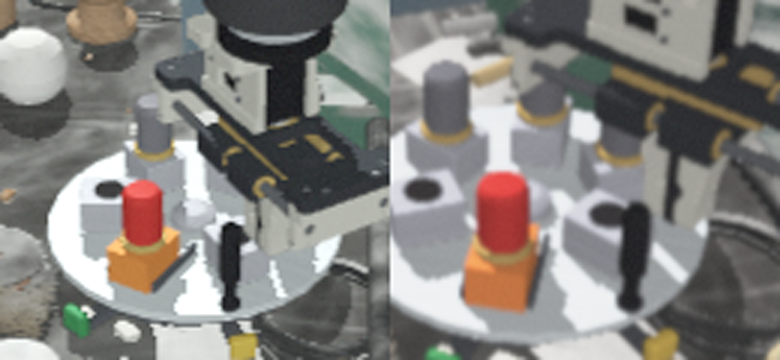

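Run:
```python
from arc import *
robot.servo_line(P(-62,.052),speed=.06); robot.servo_line(P(-62,.17),speed=.12)
robot.servo_line([.47,-.03,.20],ori=down(-82),speed=.15)
robot.dwell(.3); shot("wrist","w12"); print(robot.read_t())
def rep(fn):
    z=np.load(f"pics/{fn}.npz"); p=z["p"]; X=cloud("wrist",z["d"],(z["pos"],z["R"]))
    hsv=cv2.cvtColor(p,cv2.COLOR_RGB2HSV)
    k=(X[...,2]>.097)&(X[...,2]<.11)&(hsv[...,2]<80)&(hsv[...,1]<100)&(abs(np.hypot(X[...,0]-C[0],X[...,1]-C[1])-.104)<.012); h=X[k].mean(0)-[*C,0]; print("handle",k.sum(),h.round(4),"ang",np.degrees(np.arctan2(h[1],h[0])))
    xy,s,_,_=blockfit(fn); print("block",xy,s)
    r=redfit(fn,.036); d=r[0]-C; print("head",r[0],"ang",np.degrees(np.arctan2(d[1],d[0])),"r",np.hypot(*d),r[1])
    k=(X[...,2]>.08)&(X[...,2]<.13)&(np.hypot(*(X[...,:2]-r[0]).transpose(2,0,1))<.014); print("top z",np.percentile(X[k][:,2],99))
rep("w7"); rep("w12")
```

```text
36.225
handle 492 [ 0.0836 -0.0621  0.1024] ang -36.6091145124595
block [ 0.46528635 -0.04453313] (33.72349548339844, 18.69731903076172, 6.7746500968933105)
head [ 0.46696302 -0.05635201] ang -81.66513383817917 r 0.07079981623999546 (np.uint64(1800), 2024.9997965458315)
top z 0.10791915345006976
handle 281 [-0.0109 -0.1022  0.1021] ang -96.0861141789413
block [ 0.41716592 -0.01912445] (22.490962982177734, 36.20603561401367, 33.18802261352539)
head [ 0.412273   -0.03189771] ang -134.2549523257555 r 0.06366246416178808 (np.uint64(324), 1543.968391366303)
top z 0.10658110525150778
```

View pics/w12.png

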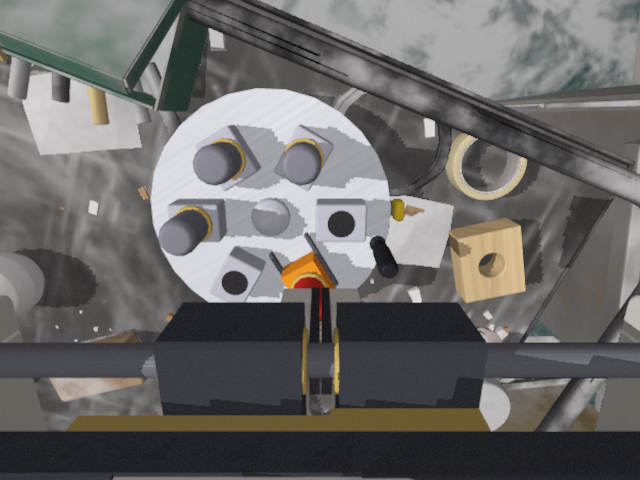

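```bash
cat > rep.py <<'E'
from arc import *
def rep(fn):
    z=np.load(f"pics/{fn}.npz"); p=z["p"]; X=cloud("wrist",z["d"],(z["pos"],z["R"]))
    hsv=cv2.cvtColor(p,cv2.COLOR_RGB2HSV)
    k=(X[...,2]>.097)&(X[...,2]<.11)&(hsv[...,2]<80)&(hsv[...,1]<100)&(abs(np.hypot(X[...,0]-C[0],X[...,1]-C[1])-.104)<.012); h=X[k].mean(0)-[*C,0]; print("handle",k.sum(),h.round(4),"ang",np.degrees(np.arctan2(h[1],h[0])))
    r=redfit(fn,.036); d=r[0]-C; print("head",r[0],"ang",np.degrees(np.arctan2(d[1],d[0])),"r",np.hypot(*d),r[1])
    k=(X[...,2]>.08)&(X[...,2]<.13)&(np.hypot(*(X[...,:2]-r[0]).transpose(2,0,1))<.014); print("top z",np.percentile(X[k][:,2],99))
E
python3 - <<'E'
from rep import *
robot.servo_line([.45,-.03,.32],speed=.2)
robot.dwell(.2); shot("wrist","w13"); p,_,_=shot("side","s13"); q,_,_=shot("scene","sc13"); print(robot.read_t(),robot.read_force())
rep("w1") if 0 else rep("w13")
cv2.imwrite("pics/c13.png",cv2.resize(np.hstack([p[200:400,240:420],q[200:400,260:460]])[:,:,::-1],None,fx=2.1,fy=2.1,interpolation=cv2.INTER_CUBIC))
E
```

```text
37.3333 [ 0.20949503  0.62675778 -0.4418814 ]
handle 147 [-0.0112 -0.1018  0.1021] ang -96.25217752220443
head [ 0.40072905 -0.02977145] ang -142.16426937930058 r 0.07086969684520769 (np.uint64(668), 774.811548439553)
top z 0.1078794738121322
```

View pics/w13.png

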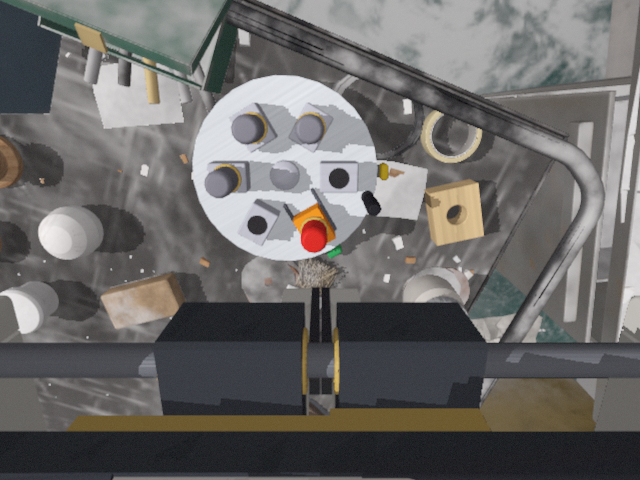

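View pics/c13.png

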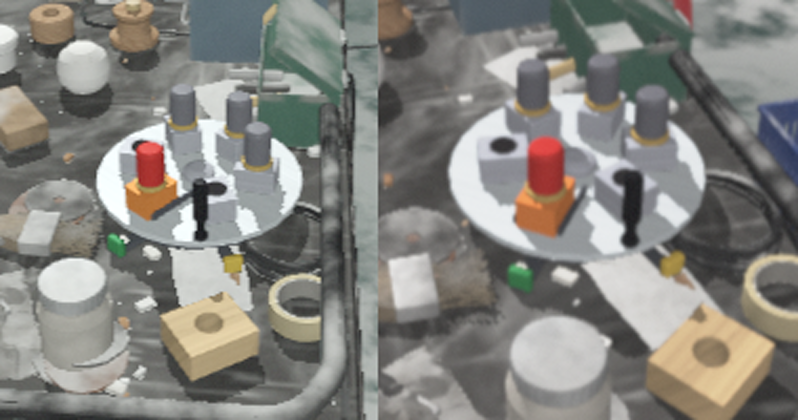

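The head is at the green mark, having turned 60.5° (59.5° by the handle). It is still seated with its top at 0.108 m, the bystanders look undisturbed and the gripper is clear. I'm handing the job in.

```bash
python3 -c "
from rig import robot
print(robot.read_t()); print(robot.job_done())"
```

```text
37.3333
the job is handed in; nothing more can be done
None
```

The polishing head is seated in the orange pocket and the carousel has been turned one click clockwise, so the loaded pocket rests at the green mark. I handed the job in at 37.3 s; no verdict was reported.

**Finding and seating:** The wrist camera put the pocket's hole about 71 mm from the axis, roughly 17 mm outward of the slot's inner end. The head went in at the first try. Its flange touched at the expected home height; my last downward step pressed with about 9 N before I eased off and released.

**Turning:** I pushed the handle with shut fingers, at up to about 5 N. I stopped about two-thirds of the way through the click, and the detent pulled the carousel in the rest of the way.

**Last checks:** The head moved 60.5° by its own position and 59.5° by the handle, and the two agree within camera error. Its top is at 0.108 m against 0.107 m nominal, so it is still home and upright. The gripper is clear, and the other objects look undisturbed by eye; I did not measure them.

**What disagreed:**
- **Fingertips short of the TCP:** Depth pictures show the fingertips about 28 mm short of the stated TCP, so I gripped the head higher than planned.
- **First push missed:** For the same reason the first push passed above the handle without touching it, and I repeated it lower.
- **Grip reading:** The gripper read about 26.5 mm on the 30 mm head, perhaps because it was gripped near the rounded top. The grip held.

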